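# Close-pack a tea set in its round tin

### The arm

A 6-joint arm with a two-finger parallel gripper is mounted at the origin on the work surface. World frame = base frame: x ahead of the robot, y to its left, z up, the work surface at z = 0. Lengths are in m, angles in degrees, forces in N, time in s.
With the tool pointing down it reaches from about 0.35 to 0.775 m from the base axis. Payload 7.3 kg.
Tool frame: the origin (TCP) lies midway between the tips of the shut fingers; the grasp point (between the pads) lies 19 mm behind it; z points along the fingers, y is the line along which they close (so a half turn about z gives the same grasp; the last joint's range is limited). The gripper opens to 92 mm and grips with 3 to 60 N. Pads are 19 mm wide; open, the fingers measure 130 mm over their backs; the gripper's body (75 mm by 190 mm) begins 47 mm behind the grasp point.
Start: joints at [-82.563, 19.595, 87.324, -0, 73.075, -8.365], TCP at [0.143, -0.505, 0.195] pointing down, gripper open.
Joint ranges: [-145.02, 145.02], [-44.19, 115.74], [2.07, 154.8], [-57.11, 237.11], [16.16, 152.29], [-177.93, 177.93]. Speed limits (degrees/s): [147.25, 147.25, 180, 180, 180, 180].

### API

Orientations are given as a 3x3 rotation matrix whose columns are the frame's x, y, z axes.
In Python, from bench import r, imaging, close_job gives the robot as it stands. The module is installed in compiled form; this text tells all that it offers.
- The arm moves only by the shell command python3 -m inch 'ROWS' [OPENING]. ROWS is a JSON object of lists of equal length, an entry for each row: "delta_pos": the shift along the world's x, y, z in mm, a list of three; "rot": the turn, a rotation vector about the world's x, y, z in rad, a list of three. A call has 1 to 20 rows; each row is the pose to reach, as a shift and turn from the pose commanded when the call began; what a row does not reach only later rows make up. A row lasts 1/8 s, in which the tool goes at most 62.5 mm and 10.7 degrees, less where a joint would pass 70% of its speed; a pose out of reach is approached as far as the arm can. A call with a gripper value outside its range is refused whole. OPENING is the opening, from 0 (shut) to 1 (fully open), set as the call begins (- or left out, the last holds). The fingers move at their own pace and stop on an object; the grip force is fixed at half the most. Time passes only in rows, so rows that repeat a pose let the fingers close. It gives the time, the measured TCP pose, the force, the opening and the grip force at its end, in the units of the state.
- r.get_state(): the state, without advancing time (a new reading comes with each control period).
- imaging.capture(name): name is "scene" or "top"; returns the picture (480x640x3 uint8, red, green, blue); there is no depth.
- imaging.calibration(name): a dict with "mtx" (3x3 intrinsics, pixels), "extrinsics" (4x4, takes a point from camera to world coordinates). Camera axes: x right, y down, z forward; pixel columns grow to the right and rows downward; lengths in m; the calibration is good to about 2 mm. A picture is of the moment at which its call begins. calibration takes no time and is no camera call.
- close_job(): hands the job in; it is judged then, once.
Trained networks look in the newest picture that a camera, given by its name, has taken for a name from the list of things; names that differ only in an ending like _2 or _b are one class to them, and where a whole thing is asked for, a point or a joint stands for the part that bears it (a point fixed in the world has none). Each returns a list of dicts, best first, with "score" (0 to 1); they miss things now and then, are a little off and sometimes report something else, mostly with a low value. They report only what shows in the picture. A call takes as long as a camera call. They do not tell look-alikes from the thing itself.
- imaging.regions_of(camera, target): "pixels" (480x640 bool, what is visible of it) and "point" ([column, row] in pixels, amid what is visible of it).
The state is a dict: "time_s": time; "joint_positions": joint angles; "qd": joint speeds; "tau": joint torques, N m; "tool_pos": TCP position; "orientation": TCP orientation; "force": force on the tool from outside, world axes, zero at the start; "ft_torque": the same for the moment, N m; "gripper_width": finger opening in m; "grip_force": force on a finger pad.
Only numpy, scipy, OpenCV 4.12 (cv2) and the standard library are available. Lean on these libraries where they do the work, as an engineer would, in place of code of your own. Each camera call takes 0.05 s, during which the arm holds its last target. There are 200 camera calls.

### The job

Pack the tea set in its round tin: slide the six tea bowls, which must stay upright on the tin's floor and not be lifted, closing up the five along the rim to let the middle one out between them, until all six stand round the rim; then set the small knobbed caddy down (do not drop it) in the middle of them, upright on the tin's floor. Leave the sugar jar, egg timer and canister alone.

Things in the scene. Friction and masses are not known exactly. Their poses are not given: they have to be found in the camera images.
- tin_floor (a point): Round open tin of bare metal, inner diameter 210 mm, outer 216 mm, fixed to the surface (its wall is slightly faceted: a bowl pressed against it has its axis 71 to 75 mm from the tin's). This point is the middle of its flat inner floor, 3 mm above the work surface; the rim is 30 mm above the work surface. A grey kettle, a stack of three larger caddies and a stand with a scoop on a hook, up to 270 mm tall, stand clear beyond it, more than 730 mm ahead of the robot's base.
- bowl0_mid (a point): White ceramic tea bowl without handle, a plain straight-sided open cup, outer diameter 64 mm, inner 55 mm, 42 mm tall, inner bottom 6 mm above its underside, 110 g, standing loose in the tin. Six alike, of which at the start five stand round the tin's rim with uneven gaps and one in the middle. The point is on its axis, half-way up (21 mm above its underside); z is its axis, upward.
- bowl1_mid (a point): Another tea bowl just like bowl0, in the tin. Point on its axis, half-way up.
- bowl2_mid (a point): Another tea bowl just like bowl0, in the tin. Point on its axis, half-way up.
- bowl3_mid (a point): Another tea bowl just like bowl0, in the tin. Point on its axis, half-way up.
- bowl4_mid (a point): Another tea bowl just like bowl0, in the tin. Point on its axis, half-way up.
- bowl5_mid (a point): Another tea bowl just like bowl0, in the tin, at the start the one in the middle. Point on its axis, half-way up.
- caddy_mid (a point): The small lidded caddy: solid round white ceramic body, diameter 64 mm, 45 mm tall, its foot bevelled (5 mm in, 6 mm up), lid fast, with an upright round knob on top, diameter 24 mm, from 45 to 69 mm above the underside. About 200 g. Starts standing on the work surface left or right of the tin, among the bystanders. The point is on its axis, 34.5 mm above its underside; z is its axis, upward.
- jar: Bystander: glass sugar jar, diameter 66 mm, 85 mm tall, loose beside the tin. Origin at the centre of its underside.
- timer: Bystander: red egg timer, egg-shaped, diameter 60 mm, 68 mm tall, loose beside the tin. Origin at the centre of its underside.
- canister: Bystander: plain steel canister, diameter 68 mm, 88 mm tall, loose beside the tin. Origin at the centre of its underside.
Mind the look-alikes: they are no part of the job. What is shaped like the part that bears bowl0_mid but purple or turquoise is not meant.

How it is judged:
By the outcome, as a careful person would: the job done as asked, in the order asked, and still so for the second after the job is handed in, with the robot touching nothing.
It also fails if it takes over 72 s, if anything falls off the work surface, if the arm or the gripper's body presses on something with over 40 N, if the wrist force passes 120 N, or if a joint passes its speed limit or range.

## Working session

There is one attempt and no reset: what is moved stays moved. The work goes in short steps, Python scripts to look and compute and a shell command to move; the robot and the scene stay as the last step left them, time stands still between calls to the robot, and variables do not carry over. Pictures are saved under pics/ and viewed, at most 10 in all, crops included, and the job is handed in when it is done.

```bash
mkdir -p pics; cat > h.py <<'E'
import numpy as np, cv2
from bench import r, imaging
def look(cam,name=None):
    im=imaging.capture(cam)
    if name: cv2.imwrite('pics/'+name,im[:,:,::-1])
    return im
def toworld(cam,px,z):
    c=imaging.calibration(cam);K=np.array(c['mtx']);T=np.array(c['extrinsics'])
    px=np.atleast_2d(np.array(px,float))
    d=(T[:3,:3]@np.linalg.inv(K)@np.c_[px,np.ones(len(px))].T).T
    o=T[:3,3]; return o+d*((z-o[2])/d[:,2])[:,None]
def topix(cam,P):
    c=imaging.calibration(cam);K=np.array(c['mtx']);T=np.linalg.inv(np.array(c['extrinsics']))
    P=np.atleast_2d(np.array(P,float));q=(K@(P@T[:3,:3].T+T[:3,3]).T).T
    return q[:,:2]/q[:,2:]
E
python3 - <<'E'
from h import *
s=r.get_state();print(s['time_s'],s['tool_pos'],s['orientation'],s['gripper_width'])
a=look('top','top0.png');b=look('scene','scene0.png')
for c in('top','scene'):
    k=imaging.calibration(c);print(c,np.round(k['mtx'],1).tolist(),np.round(k['extrinsics'],3).tolist())
for t in('bowl0_mid','caddy_mid','jar','timer','canister'):
    for d in imaging.regions_of('top',t): print(t,round(d['score'],2),np.round(d['point']),d['pixels'].sum(),np.round(toworld('top',d['point'],.04),3))
E
```

```text
0.0 [ 0.14290802 -0.50469747  0.19415952] [[ 9.62203247e-01  2.72332240e-01 -2.51320679e-04]
 [ 2.72332302e-01 -9.62202060e-01  1.52116327e-03]
 [ 1.72440526e-04 -1.53211098e-03 -9.99998811e-01]] 0.09186252451005596
top [[453.2, 0.0, 322.1], [0.0, 453.2, 226.4], [0.0, 0.0, 1.0]] [[-0.021, -0.998, 0.058, 0.563], [-1.0, 0.021, 0.002, -0.016], [-0.003, -0.058, -0.998, 0.948], [0.0, 0.0, 0.0, 1.0]]
scene [[478.3, 0.0, 319.7], [0.0, 478.3, 240.3], [0.0, 0.0, 1.0]] [[0.082, 0.793, -0.603, 1.152], [0.997, -0.066, 0.048, -0.032], [-0.002, -0.605, -0.796, 0.778], [0.0, 0.0, 0.0, 1.0]]
bowl0_mid 0.93 [289. 138.] 879 [[0.797 0.049 0.04 ]]
bowl0_mid 0.85 [268. 268.] 869 [[0.535 0.096 0.04 ]]
bowl0_mid 0.71 [388. 252.] 825 [[ 0.561 -0.144  0.04 ]]
bowl0_mid 0.71 [240. 337.] 926 [[0.399 0.153 0.04 ]]
caddy_mid 0.73 [282. 237.] 818 [[0.596 0.066 0.04 ]]
caddy_mid 0.57 [448. 254.] 372 [[ 0.555 -0.265  0.04 ]]
timer 0.86 [159. 259.] 683 [[0.557 0.313 0.04 ]]
timer 0.2 [247. 243.] 876 [[0.586 0.136 0.04 ]]
canister 0.75 [174. 319.] 1383 [[0.438 0.284 0.04 ]]
```

View pics/top0.png

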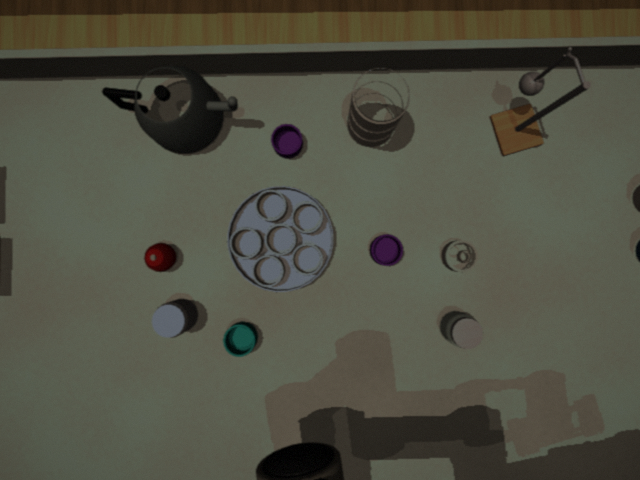

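View pics/scene0.png

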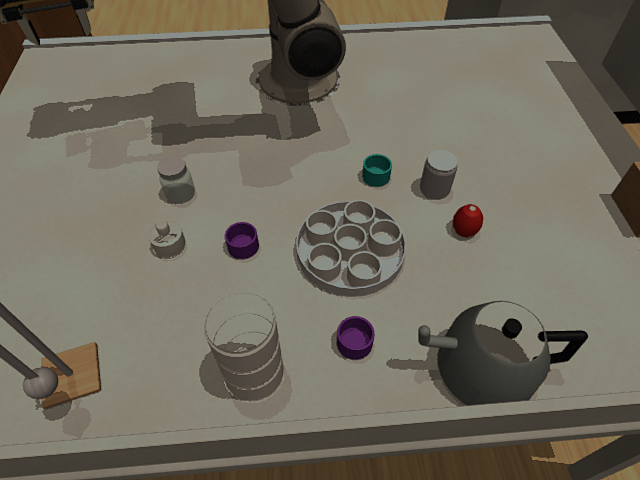

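Top view: the white bowls stand in the tin at about (273,207), (308,218), (308,260), (270,270) and (248,243), with the middle one at (283,240). The purple cups (287,140), (387,250) and the turquoise cup (240,339) are look-alikes, so I'll leave them. Of the two white round things outside the tin on the right, (458,255) has a knob and is the caddy. (463,330) is the taller glass jar. I'll confirm both in a rectified crop.

```bash
cat >> h.py <<'E'
def rect(cam,im,cx,cy,z,half,s=3):   # metric view, s px/mm, column=+x?, col -> -y, row -> -x
    w=np.array([[cx+half,cy+half,z],[cx+half,cy-half,z],[cx-half,cy-half,z],[cx-half,cy+half,z]])
    n=2*half*1000*s
    H=cv2.getPerspectiveTransform(topix(cam,w).astype(np.float32),np.float32([[0,0],[n,0],[n,n],[0,n]]))
    o=cv2.warpPerspective(im,H,(int(n),int(n)),flags=cv2.INTER_CUBIC)
    return cv2.convertScaleAbs(o,alpha=1.6)
def circles(cam,im,cx,cy,z,half,rmm,tol,k,s=3,md=50,p2=12):
    g=cv2.GaussianBlur(cv2.cvtColor(rect(cam,im,cx,cy,z,half,s),cv2.COLOR_RGB2GRAY),(0,0),2)
    c=cv2.HoughCircles(g,cv2.HOUGH_GRADIENT,1,md*s,param1=60,param2=p2,minRadius=int((rmm-tol)*s),maxRadius=int((rmm+tol)*s))
    if c is None: return np.zeros((0,3))
    c=c[0][:k]; return np.c_[cx+half-c[:,1]/s/1000, cy+half-c[:,0]/s/1000, c[:,2]/s]
E
python3 - <<'E'
from h import *
ims={c:look(c) for c in('top','scene')}
for c in ims:
    print(c,'tin',circles(c,ims[c],.595,.068,.03,.13,107,3,2,md=10).round(4).tolist())
    print(c,'bowls',circles(c,ims[c],.595,.068,.045,.12,31,3,7).round(4).tolist())
    print(c,'knob',circles(c,ims[c],.555,-.26,.069,.06,12,2,3,md=10).round(4).tolist(),'body',circles(c,ims[c],.555,-.26,.045,.06,32,2,2,md=10).round(4).tolist())
a=rect('top',ims['top'],.595,.068,.045,.12,2);b=rect('scene',ims['scene'],.555,-.27,.045,.08,3)
b=cv2.resize(b,(300,300));o=np.zeros((480,780,3),np.uint8);o[:,:480]=a;o[:300,480:]=b
for v in circles('top',ims['top'],.595,.068,.045,.12,31,3,7):
    cv2.circle(o,(int((.188-v[1])*2000),int((.715-v[0])*2000)),int(v[2]*2),(255,0,0),1)
cv2.imwrite('pics/r0.png',o[:,:,::-1])
E
```

```text
top tin [[0.5942000150680542, 0.07180000096559525, 104.86669921875], [0.5968000292778015, 0.062199998646974564, 107.2332992553711]]
top bowls [[0.6331999897956848, 0.01549999974668026, 29.0], [0.6588000059127808, 0.08749999850988388, 29.0], [0.5304999947547913, 0.09449999779462814, 29.33329963684082], [0.5845000147819519, 0.13850000500679016, 29.299999237060547], [0.551800012588501, 0.01720000058412552, 28.233299255371094], [0.5924999713897705, 0.06849999725818634, 29.13330078125]]
top knob [[0.5511999726295471, -0.28380000591278076, 11.66670036315918], [0.5385000109672546, -0.2662000060081482, 10.5], [0.5672000050544739, -0.2662000060081482, 13.433300018310547]] body [[0.551800012588501, -0.2802000045776367, 31.433300018310547], [0.5508000254631042, -0.290800005197525, 33.43330001831055]]
scene tin [[0.5924999713897705, 0.0722000002861023, 104.30000305175781], [0.6082000136375427, 0.0658000037074089, 108.69999694824219]]
scene bowls [[0.659500002861023, 0.08879999816417694, 31.16670036315918], [0.5864999890327454, 0.1387999951839447, 29.399999618530273], [0.590499997138977, 0.06849999725818634, 29.399999618530273], [0.5281999707221985, 0.09679999947547913, 31.966699600219727], [0.635200023651123, 0.015200000256299973, 29.399999618530273], [0.5532000064849854, 0.017799999564886093, 29.33329963684082]]
scene knob [[0.5525000095367432, -0.2904999852180481, 11.16670036315918], [0.567799985408783, -0.2815000116825104, 12.26669979095459], [0.5917999744415283, -0.2881999909877777, 12.300000190734863]] body [[0.5527999997138977, -0.28850001096725464, 32.29999923706055], [0.5838000178337097, -0.27950000762939453, 33.06669998168945]]
```

View pics/r0.png

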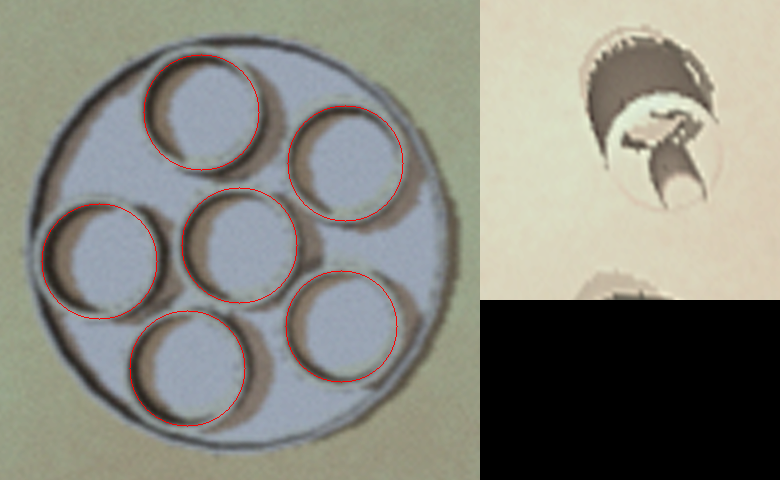

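The view confirms six white bowls in the tin, and the knobbed caddy at about (0.552,-0.285). Bowl angles round the tin centre (0.593,0.071) are B -54°, A 14°, E 96°, D 159° and C -127°. I'll open the E-A gap at 55° by working from inside the bowls with shut fingers, starting at B.

```bash
python3 -m inch '{"delta_pos":[[123,130,0],[246,260,0],[491,520,0],[491,520,0],[491,520,0],[491,520,0],[491,520,0],[491,520,0],[491,520,0],[491,520,0],[491,520,0],[491,520,0],[491,520,0],[491,520,-60],[491,520,-119],[491,520,-119]],"rot":[[0,0,0],[0,0,0],[0,0,0],[0,0,0],[0,0,0],[0,0,0],[0,0,0],[0,0,0],[0,0,0],[0,0,0],[0,0,0],[0,0,0],[0,0,0],[0,0,0],[0,0,0],[0,0,0]]}' 0
```

```text
time_s: 2.45
tool_pos: [0.6298, 0.014, 0.0716]
orientation: [[0.962, 0.271, -0.011], [0.271, -0.963, 0.001], [-0.01, -0.003, -1.0]]
force: [0.7, -0.1, 0.6]
gripper_width: 0.0004
grip_force: 0.0
```

```bash
python3 - <<'E'
from h import *
a=look('scene');s=r.get_state();print(s['tool_pos'])
o=rect('scene',a,.6,.06,.045,.13,2)
p=topix('scene',s['tool_pos'])[0];print(p)
b=cv2.resize(a[180:320,260:440],None,fx=3,fy=3);cv2.circle(b,tuple(int(v) for v in (p-[260,180])*3),3,(255,0,0),-1)
cv2.imwrite('pics/s1.png',cv2.convertScaleAbs(b,alpha=1.6)[:,:,::-1])
E
```

```text
[0.63269196 0.01393494 0.07533401]
[322.69355107 245.85329353]
```

View pics/s1.png

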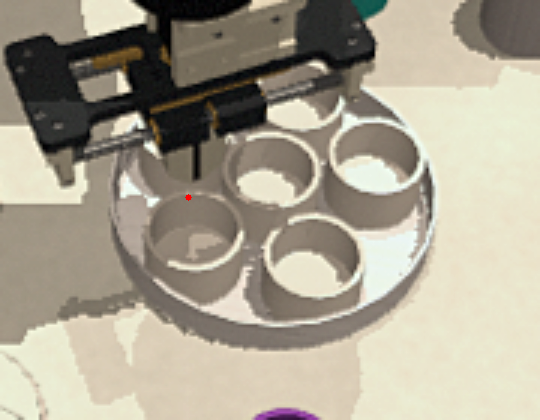

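The shut fingers hover over bowl B at about crop (195,180), roughly over its centre. I'll lower gently and check the force.

```bash
python3 -m inch '{"delta_pos":[[0,0,-20],[0,0,-40],[0,0,-50],[0,0,-58],[0,0,-58]],"rot":[[0,0,0],[0,0,0],[0,0,0],[0,0,0],[0,0,0]]}' -; python3 -m inch '{"delta_pos":[[0,0,0],[0,0,0],[0,0,0]],"rot":[[0,0,0],[0,0,0],[0,0,0]]}' 0.11
```

```text
time_s: 3.12
tool_pos: [0.6343, 0.0146, 0.0185]
orientation: [[0.962, 0.272, 0.001], [0.272, -0.962, -0.0], [0.001, 0.0, -1.0]]
force: [-0.1, -0.7, 1.6]
gripper_width: 0.0005
grip_force: 0.0
time_s: 3.5
tool_pos: [0.6341, 0.0148, 0.0181]
orientation: [[0.962, 0.272, 0.0], [0.272, -0.962, -0.0], [0.0, 0.0, -1.0]]
force: [-0.5, -0.1, -0.1]
gripper_width: 0.0099
grip_force: 0.0
```

```bash
python3 -m inch '{"delta_pos":[[-2,-3,0],[-6,-6,0],[-10,-9,0],[-14,-12,0],[-17,-15,0],[-17,-16,0],[-17,-16,0]],"rot":[[0,0,0],[0,0,0],[0,0,0],[0,0,0],[0,0,0],[0,0,0],[0,0,0]]}' -
```

```text
time_s: 4.38
tool_pos: [0.6171, -0.0012, 0.0179]
orientation: [[0.962, 0.272, 0.0], [0.272, -0.962, -0.0], [0.0, 0.0, -1.0]]
force: [-0.3, 0.6, 0.2]
gripper_width: 0.01
grip_force: 0.0
```

```bash
python3 -m inch '{"delta_pos":[[0,-1,0],[1,-2,0],[1,-2,0]],"rot":[[0,0,0],[0,0,0],[0,0,0]]}' -; python3 -m inch '{"delta_pos":[[-1,3,0],[-1,3,0],[-1,3,20],[-1,3,50],[15,40,50],[41,91,50],[41,91,50],[41,91,30],[41,91,10],[41,91,0],[41,91,0]],"rot":[[0,0,0],[0,0,0],[0,0,0],[0,0,0],[0,0,0],[0,0,0],[0,0,0],[0,0,0],[0,0,0],[0,0,0],[0,0,0]]}' 0
```

```text
time_s: 4.75
tool_pos: [0.6181, -0.0032, 0.0178]
orientation: [[0.962, 0.272, 0.0], [0.272, -0.962, -0.0], [0.0, 0.0, -1.0]]
force: [-0.4, 0.0, -0.8]
gripper_width: 0.0103
grip_force: 0.0
time_s: 6.12
tool_pos: [0.6584, 0.0874, 0.0172]
orientation: [[0.962, 0.272, -0.002], [0.272, -0.962, -0.0], [-0.002, -0.0, -1.0]]
force: [1.0, -0.2, 1.3]
gripper_width: 0.0002
grip_force: 0.0
```

```bash
python3 -m inch '{"delta_pos":[[0,0,0],[0,0,0],[4,-4,0],[8,-10,0],[10,-16,0],[10,-22,0],[9,-29,0],[8,-36,0],[7,-41,0],[7,-41,0]],"rot":[[0,0,0],[0,0,0],[0,0,0],[0,0,0],[0,0,0],[0,0,0],[0,0,0],[0,0,0],[0,0,0],[0,0,0]]}' 0.11
```

```text
time_s: 7.38
tool_pos: [0.6659, 0.0464, 0.0179]
orientation: [[0.962, 0.272, -0.0], [0.272, -0.962, -0.0], [-0.0, 0.0, -1.0]]
force: [0.3, -0.1, -0.4]
gripper_width: 0.0103
grip_force: 0.0
```

```bash
python3 -m inch '{"delta_pos":[[-2,1,0],[-2,1,0],[-2,1,20],[-2,1,50],[-50,20,52],[-95,35,52],[-136,49,52],[-136,49,52],[-136,49,30],[-136,49,10],[-136,49,0],[-136,49,0]],"rot":[[0,0,0],[0,0,0],[0,0,0],[0,0,0],[0,0,0],[0,0,0],[0,0,0],[0,0,0],[0,0,0],[0,0,0],[0,0,0],[0,0,0]]}' 0; python3 - <<'E'
from h import *
for c in('top','scene'):
    im=look(c);print(c,circles(c,im,.595,.068,.045,.12,31,3,7).round(4).tolist())
E
```

```text
time_s: 8.88
tool_pos: [0.5303, 0.0957, 0.0174]
orientation: [[0.962, 0.272, -0.001], [0.272, -0.962, -0.0], [-0.001, -0.0, -1.0]]
force: [-0.1, 0.5, -0.2]
gripper_width: 0.0006
grip_force: 0.0
top [[0.6588000059127808, 0.08780000358819962, 29.066699981689453], [0.6331999897956848, 0.016200000420212746, 29.200000762939453], [0.5914999842643738, 0.06949999928474426, 28.33329963684082], [0.5852000117301941, 0.13950000703334808, 28.299999237060547]]
scene [[0.6334999799728394, 0.01679999940097332, 31.533300399780273], [0.659500002861023, 0.08919999748468399, 31.533300399780273], [0.5907999873161316, 0.07119999825954437, 31.533300399780273], [0.5845000147819519, 0.1412000060081482, 31.566699981689453], [0.5504999756813049, 0.01850000023841858, 31.600000381469727], [0.6931999921798706, -0.02979999966919422, 29.0]]
```

```bash
python3 - <<'E'
from h import *
a=look('scene');t=look('top')
b=cv2.resize(a[180:320,260:440],None,fx=2.2,fy=2.2,interpolation=cv2.INTER_CUBIC);t=cv2.resize(t[160:300,200:380],None,fx=2.2,fy=2.2,interpolation=cv2.INTER_CUBIC)
cv2.imwrite('pics/s2.png',cv2.convertScaleAbs(np.hstack([b,t]),alpha=1.6)[:,:,::-1])
E
```

```text
(no output)
```

View pics/s2.png

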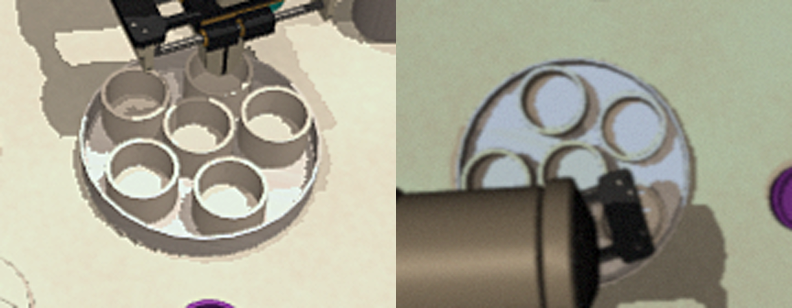

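Both crops show A and B where they started, although the tool travelled with no force. I need to find where the fingertips really are before moving on.

```bash
python3 - <<'E'
from h import *
a=look('scene');s=r.get_state();print(s['time_s'],s['tool_pos'],s['gripper_width'])
T=np.array(s['tool_pos']);R=np.array(s['orientation'])
x0,y0,f=310,165,7
b=cv2.convertScaleAbs(cv2.resize(a[y0:y0+80,x0:x0+110],None,fx=f,fy=f,interpolation=cv2.INTER_CUBIC),alpha=1.8)
def P(w,c,rad=3):
    for p in topix('scene',w): cv2.circle(b,tuple(int(v) for v in (p-[x0,y0]+.5)*f),rad,c,-1)
P([T-R[:,2]*h for h in (0,.01,.02,.03,.04,.05,.06)],(255,0,0))
P([T+R@np.array([i*.0095,j*.019,0]) for i in(-1,1) for j in(-1,1)],(0,255,0))
th=np.linspace(0,6.28,40);P(np.c_[.5295+.032*np.cos(th),.0957+.032*np.sin(th),.045+0*th],(0,0,255),2)
cv2.imwrite('pics/s3.png',b[:,:,::-1])
E
```

```text
9.125 [0.53060094 0.0958198  0.01852752] 0.0007655868333483558
```

View pics/s3.png

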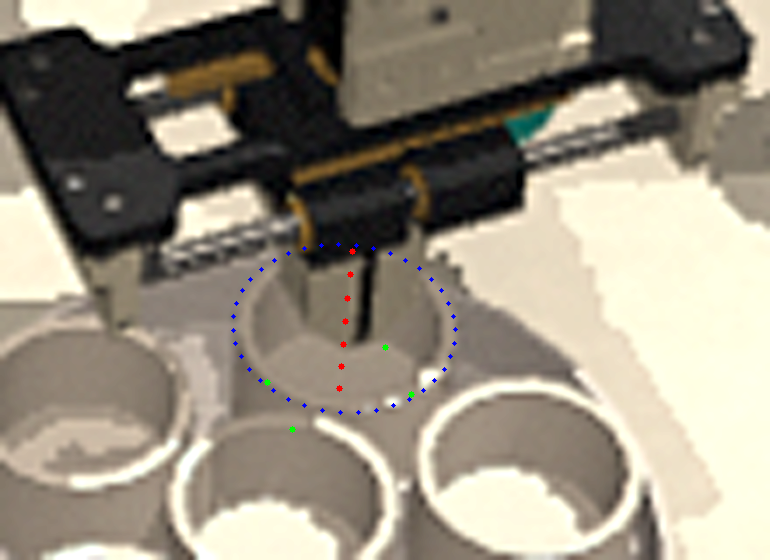

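The fingers' lower edge shows at crop (345,342), but the reported TCP projects to (340,388). The tips are really about 30 mm higher than reported, just above the bowls' rims, which is why nothing moved. I'll probe down in small steps on force.

```bash
python3 -m inch '{"delta_pos":[[0,0,-4],[0,0,-8],[0,0,-10],[0,0,-10]],"rot":[[0,0,0],[0,0,0],[0,0,0],[0,0,0]]}' - ; python3 -m inch '{"delta_pos":[[0,0,-2],[0,0,-2]],"rot":[[0,0,0],[0,0,0]]}' - 
```

```text
time_s: 9.62
tool_pos: [0.5298, 0.0958, 0.0076]
orientation: [[0.962, 0.272, -0.001], [0.272, -0.962, -0.0], [-0.001, -0.0, -1.0]]
force: [0.5, 0.3, -0.3]
gripper_width: 0.0002
grip_force: 0.0
time_s: 9.88
tool_pos: [0.5299, 0.0958, 0.0057]
orientation: [[0.962, 0.272, -0.0], [0.272, -0.962, -0.0], [-0.0, 0.0, -1.0]]
force: [0.0, -0.8, -0.5]
gripper_width: 0.0003
grip_force: 0.0
```

```bash
python3 -m inch '{"delta_pos":[[0,0,-4],[0,0,-8],[0,0,-12],[0,0,-14],[0,0,-14]],"rot":[[0,0,0],[0,0,0],[0,0,0],[0,0,0],[0,0,0]]}' - ; python3 - <<'E'
from h import *
a=look('scene');s=r.get_state();print(s['time_s'],s['tool_pos'],s['force'])
T=np.array(s['tool_pos'])+[0,0,.03];R=np.array(s['orientation'])
x0,y0,f=310,165,7
b=cv2.convertScaleAbs(cv2.resize(a[y0:y0+80,x0:x0+110],None,fx=f,fy=f,interpolation=cv2.INTER_CUBIC),alpha=1.8)
def P(w,c,rad=3):
    for p in topix('scene',w): cv2.circle(b,tuple(int(v) for v in (p-[x0,y0]+.5)*f),rad,c,-1)
P([T-R[:,2]*h for h in (0,.01,.02,.03,.04,.05,.06)],(255,0,0))
P([T+R@np.array([i*.0095,j*.019,0]) for i in(-1,1) for j in(-1,1)],(0,255,0))
cv2.imwrite('pics/s4.png',b[:,:,::-1])
E
```

```text
time_s: 10.5
tool_pos: [0.5299, 0.0958, -0.0084]
orientation: [[0.962, 0.272, -0.0], [0.272, -0.962, -0.0], [-0.0, -0.0, -1.0]]
force: [-0.5, -0.0, -0.1]
gripper_width: 0.0006
grip_force: 0.0
10.55 [ 0.53000414  0.09582597 -0.00820713] [-0.85707256 -0.25997349  0.0573076 ]
```

View pics/s4.png

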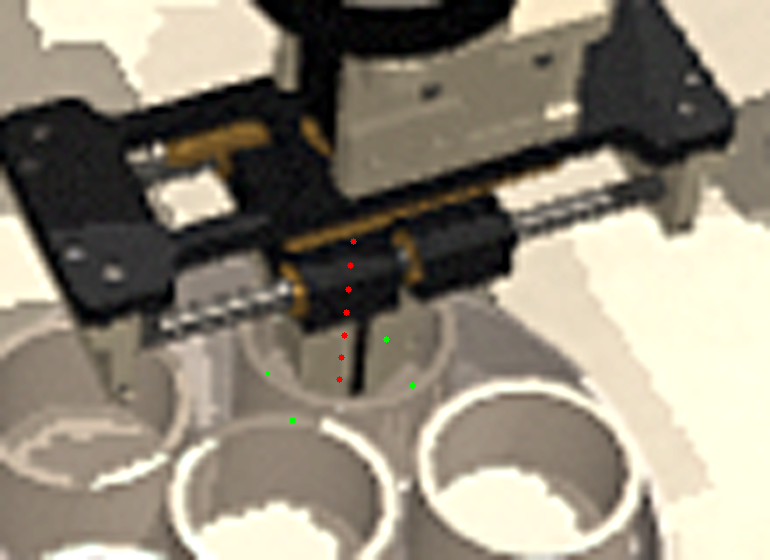

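The fingers are now well inside bowl D: the slit's lower end at crop (357,392) sits behind the near rim, and the gripper body is clear of everything. Reported z runs about 30 mm low, so I'll work at that offset. I'll spread the fingers and slide D.

```bash
python3 -m inch '{"delta_pos":[[0,0,0],[0,0,0],[-4,1,0],[-8,1,0],[-10,-5,0],[-12,-12,0],[-13,-19,0],[-13,-25,0],[-13,-29,0],[-13,-29,0]],"rot":[[0,0,0],[0,0,0],[0,0,0],[0,0,0],[0,0,0],[0,0,0],[0,0,0],[0,0,0],[0,0,0],[0,0,0]]}' 0.11; python3 - <<'E'
from h import *
for c in('top','scene'):
    im=look(c);print(c,circles(c,im,.595,.068,.045,.12,31,3,7).round(4).tolist())
E
```

```text
time_s: 11.8
tool_pos: [0.5171, 0.0665, -0.0081]
orientation: [[0.962, 0.272, 0.0], [0.272, -0.962, -0.0], [0.0, 0.0, -1.0]]
force: [-0.4, 0.3, -0.8]
gripper_width: 0.0102
grip_force: 0.1
top [[0.6334999799728394, 0.015200000256299973, 29.066699981689453], [0.5917999744415283, 0.07150000333786011, 31.933300018310547], [0.6588000059127808, 0.0885000005364418, 29.33329963684082], [0.5852000117301941, 0.13819999992847443, 29.36669921875], [0.5522000193595886, 0.012500000186264515, 28.299999237060547]]
scene [[0.659500002861023, 0.08950000256299973, 31.466699600219727], [0.5911999940872192, 0.07119999825954437, 31.66670036315918], [0.5848000049591064, 0.1404999941587448, 31.600000381469727], [0.6362000107765198, 0.016200000420212746, 29.566699981689453], [0.551800012588501, 0.013500000350177288, 31.399999618530273], [0.5174999833106995, 0.07020000368356705, 31.566699981689453]]
```

```bash
python3 -m inch '{"delta_pos":[[1,3,0],[1,3,0],[1,3,20],[1,3,45],[35,40,47],[68,72,47],[68,72,47],[68,72,30],[68,72,10],[68,72,0],[68,72,0]],"rot":[[0,0,0],[0,0,0],[0,0,0],[0,0,0],[0,0,0],[0,0,0],[0,0,0],[0,0,0],[0,0,0],[0,0,0],[0,0,0]]}' 0; python3 -m inch '{"delta_pos":[[0,0,0],[0,0,0],[-1,4,0],[-4,7,0],[-10,6,0],[-16,4,0],[-22,2,0],[-28,-2,0],[-34,-5,0],[-40,-9,0],[-40,-9,0]],"rot":[[0,0,0],[0,0,0],[0,0,0],[0,0,0],[0,0,0],[0,0,0],[0,0,0],[0,0,0],[0,0,0],[0,0,0],[0,0,0]]}' 0.11
```

```text
time_s: 13.28
tool_pos: [0.5838, 0.1381, -0.0093]
orientation: [[0.962, 0.272, -0.003], [0.272, -0.962, -0.0], [-0.003, -0.0, -1.0]]
force: [0.1, -0.5, 0.1]
gripper_width: 0.0006
grip_force: 0.0
time_s: 14.65
tool_pos: [0.5445, 0.1295, -0.0081]
orientation: [[0.962, 0.272, -0.0], [0.272, -0.962, -0.0], [-0.0, 0.0, -1.0]]
force: [0.8, -1.8, 0.6]
gripper_width: 0.0101
grip_force: 0.6
```

```bash
python3 -m inch '{"delta_pos":[[2,2,0],[2,2,0],[2,2,20],[2,2,45],[45,-55,47],[90,-115,47],[90,-115,47],[90,-115,47],[90,-115,30],[90,-115,10],[90,-115,0],[90,-115,0]],"rot":[[0,0,0],[0,0,0],[0,0,0],[0,0,0],[0,0,0],[0,0,0],[0,0,0],[0,0,0],[0,0,0],[0,0,0],[0,0,0],[0,0,0]]}' 0; python3 -m inch '{"delta_pos":[[0,0,0],[0,0,0],[2,-4,0],[1,-7,0],[-4,-10,0],[-8,-13,0],[-12,-15,0],[-16,-17,0],[-16,-17,0]],"rot":[[0,0,0],[0,0,0],[0,0,0],[0,0,0],[0,0,0],[0,0,0],[0,0,0],[0,0,0],[0,0,0]]}' 0.11
```

```text
time_s: 16.15
tool_pos: [0.6338, 0.0158, -0.0094]
orientation: [[0.962, 0.273, -0.002], [0.273, -0.962, 0.0], [-0.002, -0.001, -1.0]]
force: [0.4, -1.4, -0.1]
gripper_width: 0.0006
grip_force: 0.0
time_s: 17.27
tool_pos: [0.6189, -0.0024, -0.008]
orientation: [[0.962, 0.272, 0.0], [0.272, -0.962, -0.0], [0.0, 0.0, -1.0]]
force: [-0.5, 1.4, 1.1]
gripper_width: 0.0099
grip_force: 1.8
```

```bash
python3 -m inch '{"delta_pos":[[-1,3,0],[-1,3,0],[-1,3,20],[-1,3,45],[20,45,47],[40,90,47],[40,90,47],[40,90,47],[40,90,30],[40,90,10],[40,90,0],[40,90,0]],"rot":[[0,0,0],[0,0,0],[0,0,0],[0,0,0],[0,0,0],[0,0,0],[0,0,0],[0,0,0],[0,0,0],[0,0,0],[0,0,0],[0,0,0]]}' 0; python3 -m inch '{"delta_pos":[[0,0,0],[0,0,0],[4,-4,0],[8,-10,0],[10,-16,0],[10,-22,0],[9,-29,0],[8,-36,0],[7,-41,0],[7,-41,0]],"rot":[[0,0,0],[0,0,0],[0,0,0],[0,0,0],[0,0,0],[0,0,0],[0,0,0],[0,0,0],[0,0,0],[0,0,0]]}' 0.11;  python3 - <<'E'
from h import *
for c in('top','scene'):
    im=look(c);print(c,circles(c,im,.595,.068,.045,.12,31,3,7).round(4).tolist())
    print('tin',circles(c,im,.593,.071,.03,.13,105,2.5,2,md=10).round(4).tolist())
E
```

```text
time_s: 18.77
tool_pos: [0.6581, 0.0871, -0.0095]
orientation: [[0.962, 0.271, -0.002], [0.271, -0.962, -0.0], [-0.002, -0.0, -1.0]]
force: [0.2, 0.5, -0.1]
gripper_width: 0.0006
grip_force: 0.0
time_s: 20.02
tool_pos: [0.665, 0.0494, -0.008]
orientation: [[0.962, 0.272, -0.002], [0.272, -0.962, 0.004], [-0.001, -0.004, -1.0]]
force: [-3.1, 11.5, 4.7]
gripper_width: 0.0099
grip_force: 6.8
top [[0.5928000211715698, 0.06880000233650208, 29.200000762939453], [0.6291999816894531, 0.11749999970197678, 31.33329963684082]]
tin []
scene [[0.5515000224113464, 0.013799999840557575, 32.33330154418945], [0.5511999726295471, 0.12849999964237213, 28.16670036315918], [0.6545000076293945, 0.12250000238418579, 32.70000076293945], [0.6682000160217285, 0.054499998688697815, 32.70000076293945], [0.5392000079154968, 0.0681999996304512, 33.43330001831055]]
tin [[0.5938000082969666, 0.07150000333786011, 107.13330078125], [0.6144999861717224, 0.06350000202655792, 106.0333023071289]]
```

```bash
python3 -m inch '{"delta_pos":[[-1,4,0],[-1,4,0],[-1,4,20],[-1,4,45],[-74,22,47],[-74,22,60],[-74,22,60]],"rot":[[0,0,0],[0,0,0],[0,0,0],[0,0,0],[0,0,0],[0,0,0],[0,0,0]]}' 0;  python3 - <<'E'
from h import *
for c in('top','scene'):
    im=look(c);print(c,circles(c,im,.595,.068,.045,.12,31,2.5,9,p2=9).round(4).tolist())
    b=cv2.convertScaleAbs(cv2.resize(im[170:310,230:420],None,fx=2,fy=2,interpolation=cv2.INTER_CUBIC),alpha=1.8); o=b if c=='top' else np.hstack([o,b])
cv2.imwrite('pics/s5.png',o[:,:,::-1])
E
```

```text
time_s: 21.0
tool_pos: [0.5935, 0.0686, 0.0545]
orientation: [[0.962, 0.272, 0.005], [0.272, -0.962, -0.0], [0.005, 0.002, -1.0]]
force: [0.7, -0.0, -0.5]
gripper_width: 0.0004
grip_force: 0.0
top [[0.5238000154495239, 0.06750000268220901, 28.66670036315918], [0.5527999997138977, 0.12849999964237213, 28.566699981689453], [0.6528000235557556, 0.03180000185966492, 33.13330078125], [0.5067999958992004, -0.02979999966919422, 30.200000762939453], [0.5422000288963318, 0.016499999910593033, 31.66670036315918]]
scene [[0.6625000238418579, 0.05719999969005585, 31.266700744628906], [0.6234999895095825, 0.006800000090152025, 31.233299255371094], [0.5527999997138977, 0.012799999676644802, 30.899999618530273], [0.5824999809265137, 0.12150000035762787, 29.0], [0.5914999842643738, 0.07079999893903732, 31.033300399780273], [0.6407999992370605, 0.13019999861717224, 32.0], [0.5295000076293945, 0.16050000488758087, 29.466699600219727], [0.4912000000476837, 0.01549999974668026, 31.63330078125], [0.52920001745224, 0.09880000352859497, 28.566699981689453]]
```

View pics/s5.png

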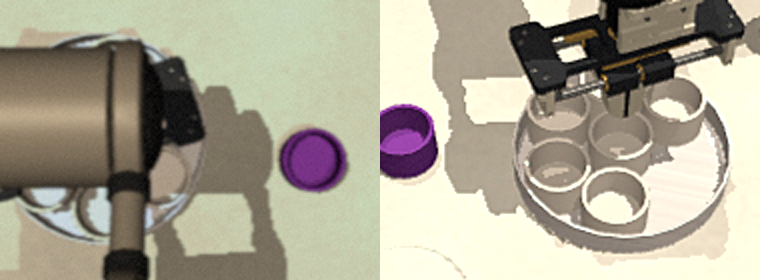

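The scene shows the five bowls closed up along the rim, with the gap opening to the lower right at about 57° in the world frame. The middle bowl is under the fingers. Next I'll enter it and slide it out.

```bash
python3 -m inch '{"delta_pos":[[0,1,-20],[0,1,-40],[0,1,-52],[0,1,-60],[0,1,-60]],"rot":[[0,0,0],[0,0,0],[0,0,0],[0,0,0],[0,0,0]]}' 0; python3 -m inch '{"delta_pos":[[0,0,0],[0,0,0],[4,6,0],[8,13,0],[13,20,0],[17,27,0],[22,34,0],[26,41,0],[31,48,0],[35,55,0],[39,61,0],[41,64,0],[41,64,0]],"rot":[[0,0,0],[0,0,0],[0,0,0],[0,0,0],[0,0,0],[0,0,0],[0,0,0],[0,0,0],[0,0,0],[0,0,0],[0,0,0],[0,0,0],[0,0,0]]}' 0.11
```

```text
time_s: 21.72
tool_pos: [0.5921, 0.0697, -0.0086]
orientation: [[0.962, 0.272, -0.001], [0.272, -0.962, -0.0], [-0.001, -0.0, -1.0]]
force: [-0.2, -0.1, 0.0]
gripper_width: 0.0002
grip_force: 0.0
time_s: 23.35
tool_pos: [0.633, 0.1341, -0.0082]
orientation: [[0.962, 0.273, -0.0], [0.273, -0.962, -0.0], [-0.0, -0.0, -1.0]]
force: [-1.0, -0.5, 1.3]
gripper_width: 0.0102
grip_force: 0.6
```

```bash
python3 -m inch '{"delta_pos":[[-1,-3,0],[-1,-3,0],[-1,-3,20],[-1,-3,60],[-20,-50,110],[-60,-200,110],[-81,-419,110],[-81,-419,110],[-81,-419,110],[-81,-419,110],[-81,-419,110],[-81,-419,110],[-81,-419,110]],"rot":[[0,0,0],[0,0,0],[0,0,0],[0,0,0],[0,0,0],[0,0,0],[0,0,0],[0,0,0],[0,0,0],[0,0,0],[0,0,0],[0,0,0],[0,0,0]]}' 0;  python3 - <<'E'
from h import *
o=None
for c in('top','scene'):
    im=look(c)
    k=circles(c,im,.593,.071,.045,.12,31,2.5,7,p2=10)
    for v in k: d=v[:2]-[.593,.071];print(c,v.round(4),'r',round(np.hypot(*d)*1000,1),'ang',round(np.degrees(np.arctan2(d[1],d[0])),1))
    print('tin',circles(c,im,.593,.071,.03,.13,106,3,2,md=10).round(4).tolist())
    b=rect(c,im,.593,.071,.045,.12,1.6);o=b if o is None else np.hstack([o,b])
cv2.imwrite('pics/s6.png',o[:,:,::-1])
E
```

```text
time_s: 24.98
tool_pos: [0.5517, -0.2853, 0.1017]
orientation: [[0.963, 0.271, -0.0], [0.271, -0.963, 0.001], [0.0, -0.001, -1.0]]
force: [0.5, 1.9, -0.2]
gripper_width: 0.0004
grip_force: 0.0
top [ 0.6255  0.1268 29.1667] r 64.6 ang 59.8
top [ 0.5218  0.0672 29.5667] r 71.3 ang -176.9
top [6.228e-01 4.800e-03 2.920e+01] r 72.6 ang -65.7
top [5.54200e-01 1.18000e-02 2.86667e+01] r 70.8 ang -123.3
top [ 0.6622  0.0562 28.6667] r 70.7 ang -12.1
top [ 0.5512  0.1272 28.9333] r 70.0 ang 126.7
top [ 4.90200e-01 -2.22000e-02  3.31333e+01] r 138.8 ang -137.8
tin [[0.5942000150680542, 0.0722000002861023, 104.4000015258789], [0.5911999940872192, 0.061500001698732376, 103.30000305175781]]
scene [ 0.6252  0.1292 31.6333] r 66.5 ang 61.1
scene [ 0.6628  0.0572 31.2333] r 71.2 ang -11.2
scene [5.52200e-01 1.32000e-02 3.16667e+01] r 70.8 ang -125.2
scene [6.255e-01 6.500e-03 2.940e+01] r 72.2 ang -63.3
scene [ 0.5505  0.1292 31.3   ] r 72.0 ang 126.2
scene [ 0.5218  0.0695 31.2333] r 71.2 ang -178.8
scene [ 0.6882 -0.0342 32.4   ] r 141.8 ang -47.9
tin [[0.5928000211715698, 0.0722000002861023, 104.0333023071289], [0.6101999878883362, 0.06549999862909317, 107.33329772949219]]
```

View pics/s6.png

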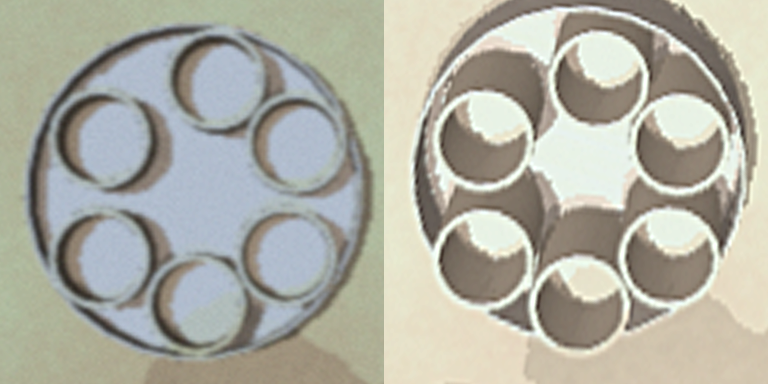

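Top and scene agree that all six bowls are round the rim. Five are at r 71–72 mm, but the former middle bowl, at (0.6255,0.128), is at r ≈ 66. I'll go back and press it out to the wall before placing the caddy.

```bash
python3 -m inch '{"delta_pos":[[10,60,0],[74,413,0],[74,413,0],[74,413,0],[74,413,0],[74,413,0],[74,413,0],[74,413,-20],[74,413,-60],[74,413,-60],[74,413,-90],[74,413,-105],[74,413,-110],[74,413,-110]],"rot":[[0,0,0],[0,0,0],[0,0,0],[0,0,0],[0,0,0],[0,0,0],[0,0,0],[0,0,0],[0,0,0],[0,0,0],[0,0,0],[0,0,0],[0,0,0],[0,0,0]]}' 0; python3 -m inch '{"delta_pos":[[0,0,0],[0,0,0],[2,3,0],[4,6,0],[5,8,0],[6,10,0],[6,10,0],[6,10,0]],"rot":[[0,0,0],[0,0,0],[0,0,0],[0,0,0],[0,0,0],[0,0,0],[0,0,0],[0,0,0]]}' 0.11
```

```text
time_s: 26.82
tool_pos: [0.6264, 0.128, -0.0075]
orientation: [[0.962, 0.272, 0.001], [0.272, -0.962, -0.0], [0.001, 0.0, -1.0]]
force: [-0.1, 0.1, 0.5]
gripper_width: 0.0002
grip_force: 0.0
time_s: 27.82
tool_pos: [0.6319, 0.1378, -0.0082]
orientation: [[0.962, 0.272, -0.0], [0.272, -0.962, -0.0], [-0.0, 0.0, -1.0]]
force: [-1.0, -1.3, 1.5]
gripper_width: 0.0099
grip_force: 1.2
```

```bash
python3 -m inch '{"delta_pos":[[0,0,0],[0,0,0],[0,0,20],[0,0,60],[-30,-60,110],[-60,-150,110],[-82,-240,110],[-82,-240,110],[-82,-240,110],[-82,-240,110]],"rot":[[0,0,0],[0,0,0],[0,0,0],[0,0,0],[0,0,0],[0,0,0],[0,0,0],[0,0,0],[0,0,0],[0,0,0]]}' 0;  python3 - <<'E'
from h import *
from scipy.optimize import minimize
th=np.linspace(0,2*np.pi,60)
def sil(c,x,y):
    m=np.zeros((480*4,640*4),np.uint8)
    for R,z0,z1 in((.032,.006,.045),(.027,0,.006),(.012,.045,.069)):
        w=np.vstack([np.c_[x+R*np.cos(th),y+R*np.sin(th),0*th+z] for z in(z0,z1)])
        cv2.fillConvexPoly(m,cv2.convexHull(((topix(c,w)+.5)*4).astype(np.float32)).astype(np.int32),1)
    return m
for c in('top','scene'):
    im=look(c)
    for v in circles(c,im,.593,.071,.045,.11,31,2.5,6,p2=10): d=v[:2]-[.593,.071];print(c,v.round(4),'r',round(np.hypot(*d)*1000,1),'ang',round(np.degrees(np.arctan2(d[1],d[0])),1))
    for q in imaging.regions_of(c,'caddy_mid'):
        g=toworld(c,q['point'],.035)[0]
        if g[1]>-.2: continue
        M=cv2.resize(q['pixels'].astype(np.uint8),None,fx=4,fy=4,interpolation=cv2.INTER_NEAREST)
        f=lambda p:-((sil(c,*p)&M).sum()/(sil(c,*p)|M).sum())
        s=minimize(f,g[:2],method='Nelder-Mead',options=dict(initial_simplex=[g[:2],g[:2]+[.01,0],g[:2]+[0,.01]],maxiter=60))
        print(c,q['score'],q['pixels'].sum(),g.round(4),s.x.round(4),s.fun)
print(r.get_state()['tool_pos'])
E
```

```text
time_s: 29.08
tool_pos: [0.55, -0.1027, 0.1019]
orientation: [[0.963, 0.27, 0.0], [0.27, -0.963, 0.0], [0.0, -0.0, -1.0]]
force: [0.0, 0.9, -1.4]
gripper_width: 0.0004
grip_force: 0.0
top [ 0.6272  0.1325 29.4333] r 70.4 ang 60.9
top [6.23200e-01 4.50000e-03 2.94667e+01] r 73.0 ang -65.6
top [ 0.6622  0.0552 29.1667] r 71.0 ang -12.9
top [ 0.5528  0.1272 29.0667] r 69.1 ang 125.6
top [5.54200e-01 1.12000e-02 2.93667e+01] r 71.3 ang -123.0
top [ 0.5228  0.0695 31.6667] r 70.2 ang -178.8
scene [ 0.6265  0.1355 31.6667] r 72.7 ang 62.6
scene [ 0.5505  0.1298 31.6667] r 72.6 ang 125.8
scene [5.522e-01 1.350e-02 3.160e+01] r 70.5 ang -125.4
scene [6.25200e-01 6.80000e-03 2.94333e+01] r 71.8 ang -63.4
scene [ 0.6632  0.0552 29.4333] r 71.9 ang -12.7
scene [ 0.5242  0.0695 29.0333] r 68.8 ang -178.8
scene 0.74 569 [ 0.5711 -0.2803  0.035 ] [ 0.5519 -0.2882] -0.5166326067211626
[ 0.55039257 -0.10048418  0.10166895]
```

```bash
python3 - <<'E'
from h import *
th=np.linspace(0,2*np.pi,60);o=None
for c in('top','scene'):
    im=look(c);x,y=.5525,-.286
    p=topix(c,[x,y,.04])[0];x0,y0=int(p[0]-22),int(p[1]-28);f=9
    b=cv2.convertScaleAbs(cv2.resize(im[y0:y0+56,x0:x0+44],None,fx=f,fy=f,interpolation=cv2.INTER_CUBIC),alpha=1.5)
    for R,z,k in((.032,.045,(255,0,0)),(.012,.045,(0,255,0)),(.012,.069,(0,0,255)),(.027,0,(255,0,255))):
        q=((topix(c,np.c_[x+R*np.cos(th),y+R*np.sin(th),0*th+z])-[x0,y0]+.5)*f).astype(np.int32)
        cv2.polylines(b,[q],True,k,1)
    o=b if o is None else np.hstack([o,b])
    for q in np.array([[x+.01,y,.045],[x,y+.01,.045],[x,y,.055],[x,y,.045]]): print(c,((topix(c,q)[0]-topix(c,[x,y,.045])[0])*f).round(1))
cv2.imwrite('pics/s7.png',o[:,:,::-1])
E
```

```text
top [ -1.7 -45.3]
top [-45.3   0.9]
top [13.7  0.3]
top [0. 0.]
scene [-5.2 36.4]
scene [46.7 -3. ]
scene [-12.  -28.8]
scene [0. 0.]
```

View pics/s7.png

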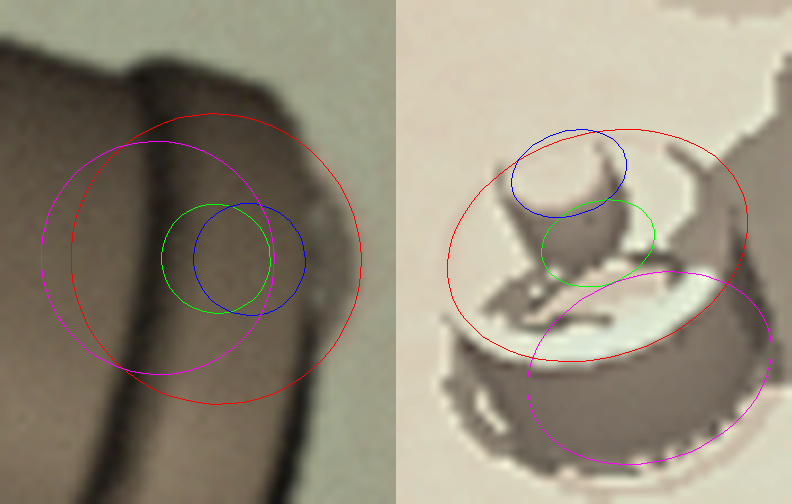

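The knob rim and body top match the overlay at (0.5525,-0.286): knob at crop (569,175), body front edge at (575,360). In the top view the arm hides the caddy. I'll grasp it by the knob.

```bash
python3 -m inch '{"delta_pos":[[2,-60,0],[2,-120,0],[2,-185,0],[2,-185,0],[2,-185,0],[2,-185,-30],[2,-185,-50],[2,-185,-60],[2,-185,-70],[2,-185,-70]],"rot":[[0,0,0],[0,0,0],[0,0,0],[0,0,0],[0,0,0],[0,0,0],[0,0,0],[0,0,0],[0,0,0],[0,0,0]]}' 0.6; python3 -m inch '{"delta_pos":[[0,0,-3],[0,0,-6],[0,0,-9],[0,0,-9]],"rot":[[0,0,0],[0,0,0],[0,0,0],[0,0,0]]}' -;python3 -m inch '{"delta_pos":[[0,0,0],[0,0,0],[0,0,0],[0,0,0],[0,0,0],[0,0,0]],"rot":[[0,0,0],[0,0,0],[0,0,0],[0,0,0],[0,0,0],[0,0,0]]}' 0
```

```text
time_s: 30.62
tool_pos: [0.552, -0.2865, 0.0316]
orientation: [[0.962, 0.273, -0.001], [0.273, -0.962, 0.0], [-0.0, -0.001, -1.0]]
force: [-0.3, 0.4, 0.6]
gripper_width: 0.0551
grip_force: 0.0
time_s: 31.12
tool_pos: [0.5518, -0.2871, 0.0226]
orientation: [[0.962, 0.272, -0.0], [0.272, -0.962, 0.0], [-0.0, -0.0, -1.0]]
force: [-0.2, 0.1, 0.5]
gripper_width: 0.0551
grip_force: 0.0
time_s: 31.88
tool_pos: [0.5521, -0.2874, 0.023]
orientation: [[0.962, 0.272, 0.0], [0.272, -0.962, -0.0], [0.0, 0.001, -1.0]]
force: [1.1, -1.8, 0.7]
gripper_width: 0.0231
grip_force: 30.0
```

```bash
python3 -m inch '{"delta_pos":[[0,0,20],[0,0,50],[0,0,80],[5,40,80],[20,150,80],[41,357,80],[41,357,80],[41,357,80],[41,357,80],[41,357,80],[41,357,80],[41,357,70],[41,357,60],[41,357,60],[41,357,60]],"rot":[[0,0,0],[0,0,0],[0,0,0],[0,0,0],[0,0,0],[0,0,0],[0,0,0],[0,0,0],[0,0,0],[0,0,0],[0,0,0],[0,0,0],[0,0,0],[0,0,0],[0,0,0]]}' -; python3 - <<'E'
from h import *
s=r.get_state();print(s['tool_pos'],s['force'])
im=look('scene')
for z in(.1,.105): print(z,circles('scene',im,.593,.071,z,.05,32,2.5,3,md=10,p2=8).round(4).tolist())
for q in imaging.regions_of('scene','caddy_mid'): print(q['score'],q['point'],q['pixels'].sum(),np.where(q['pixels'].any(0))[0][[0,-1]],np.where(q['pixels'].any(1))[0][[0,-1]])
print(topix('scene',[[.593,.0705+d,.1] for d in(-.032,0,.032)]).round(1).tolist(),topix('scene',[.593+.027,.0705,.06]).round(1).tolist())
for v in circles('scene',im,.593,.071,.045,.11,31,2.5,6,p2=10): print(v.round(4))
E
```

```text
time_s: 33.75
tool_pos: [0.5931, 0.0693, 0.0827]
orientation: [[0.962, 0.272, -0.0], [0.272, -0.962, -0.0], [-0.0, 0.0, -1.0]]
force: [0.7, 1.2, -1.7]
gripper_width: 0.0229
grip_force: 29.9
[0.59305706 0.06930802 0.08274794] [ 0.68371203  1.23600114 -1.73781394]
0.1 [[0.5684999823570251, 0.060499999672174454, 30.433300018310547], [0.5612000226974487, 0.05249999836087227, 30.399999618530273], [0.5898000001907349, 0.06679999828338623, 30.766700744628906]]
0.105 [[0.5745000243186951, 0.061500001698732376, 29.733299255371094], [0.5938000082969666, 0.0925000011920929, 31.533300399780273], [0.5648000240325928, 0.05119999870657921, 30.33329963684082]]
0.59 [350.4, 229.2] 607 [332 366] [210 242]
[[334.2, 219.7], [351.5, 218.6], [368.7, 217.5]] [[352.1, 243.3]]
[ 0.6265  0.1355 31.6333]
[ 0.6625  0.0575 31.2667]
[6.228e-01 6.800e-03 3.120e+01]
[5.52200e-01 1.25000e-02 3.12667e+01]
[ 0.5525  0.1258 31.3   ]
[ 0.5212  0.0675 29.7667]
```

```bash
python3 -m inch '{"delta_pos":[[1,2,0],[1,2,-5],[1,2,-10],[1,2,-15],[1,2,-20],[1,2,-24],[1,2,-28],[1,2,-30],[1,2,-30]],"rot":[[0,0,0],[0,0,0],[0,0,0],[0,0,0],[0,0,0],[0,0,0],[0,0,0],[0,0,0],[0,0,0]]}' -; python3 - <<'E'
from h import *
im=look('scene')
for v in circles('scene',im,.593,.071,.045,.11,31,2.5,6,p2=10): print(v.round(4))
for q in imaging.regions_of('scene','caddy_mid'): print(q['score'],q['point'],q['pixels'].sum(),np.where(q['pixels'].any(0))[0][[0,-1]],np.where(q['pixels'].any(1))[0][[0,-1]])
print(topix('scene',[[.593,.0705+d,.075] for d in(-.032,0,.032)]).round(1).tolist())
E
```

```text
time_s: 34.98
tool_pos: [0.594, 0.0718, 0.0527]
orientation: [[0.962, 0.272, -0.0], [0.272, -0.962, -0.0], [-0.0, 0.0, -1.0]]
force: [-0.1, -0.9, -1.2]
gripper_width: 0.0228
grip_force: 29.9
[ 0.6625  0.0572 31.2667]
[ 0.6262  0.1352 31.2667]
[6.23200e-01 6.20000e-03 3.12333e+01]
[5.51800e-01 1.32000e-02 3.16333e+01]
[ 0.5505  0.1278 28.7   ]
[ 0.5408  0.0712 30.1   ]
0.83 [348.3, 242.0] 503 [334 366] [223 252]
[[333.9, 228.2], [350.8, 227.1], [367.6, 226.0]]
```

```bash
python3 -m inch '{"delta_pos":[[0,0,-5],[0,0,-10],[0,0,-15],[0,0,-19],[0,0,-22],[0,0,-24],[0,0,-25],[0,0,-26],[0,0,-26],[0,0,-26]],"rot":[[0,0,0],[0,0,0],[0,0,0],[0,0,0],[0,0,0],[0,0,0],[0,0,0],[0,0,0],[0,0,0],[0,0,0]]}' -; python3 -m inch '{"delta_pos":[[0,0,-0.5],[0,0,-1],[0,0,-1]],"rot":[[0,0,0],[0,0,0],[0,0,0]]}' -
```

```text
time_s: 36.33
tool_pos: [0.594, 0.0718, 0.0269]
orientation: [[0.962, 0.272, 0.0], [0.272, -0.962, -0.0], [0.0, 0.0, -1.0]]
force: [0.1, -0.2, -2.5]
gripper_width: 0.0228
grip_force: 29.9
time_s: 36.7
tool_pos: [0.5941, 0.0718, 0.0259]
orientation: [[0.962, 0.272, 0.0], [0.272, -0.962, -0.0], [0.0, 0.0, -1.0]]
force: [-0.8, -0.3, -0.6]
gripper_width: 0.0227
grip_force: 29.9
```

```bash
python3 -m inch '{"delta_pos":[[0,0,-0.5],[0,0,-0.5],[0,0,-0.5]],"rot":[[0,0,0],[0,0,0],[0,0,0]]}' -
```

```text
time_s: 37.08
tool_pos: [0.5943, 0.0717, 0.0258]
orientation: [[0.962, 0.272, 0.001], [0.272, -0.962, -0.0], [0.001, 0.0, -1.0]]
force: [0.1, -1.1, 4.7]
gripper_width: 0.0232
grip_force: 30.0
```

Floor contact: Fz changed from -2 to about +5 N. I'll release with a modest opening, lift off and check.

```bash
python3 -m inch '{"delta_pos":[[0,0,0],[0,0,0],[0,0,0],[0,0,0]],"rot":[[0,0,0],[0,0,0],[0,0,0],[0,0,0]]}' 0.55; python3 -m inch '{"delta_pos":[[0,0,5],[0,0,15],[0,0,40],[0,0,100],[-30,-60,100],[-60,-200,100],[-60,-260,100],[-60,-260,100],[-60,-260,100],[-60,-260,100],[-60,-260,100]],"rot":[[0,0,0],[0,0,0],[0,0,0],[0,0,0],[0,0,0],[0,0,0],[0,0,0],[0,0,0],[0,0,0],[0,0,0],[0,0,0]]}' -; python3 - <<'E'
from h import *
for c in('top','scene'):
    im=look(c,c+'_end.png')
    for v in circles(c,im,.593,.071,.046,.115,31,2.5,8,p2=10): d=v[:2]-[.593,.071];print(c,v.round(4),'r',round(np.hypot(*d)*1000,1),'ang',round(np.degrees(np.arctan2(d[1],d[0])),1))
    print('caddy top',circles(c,im,.593,.071,.048,.045,32,2,2,md=10,p2=8).round(4).tolist(),'knob',circles(c,im,.593,.071,.072,.03,12,1.5,2,md=10,p2=6).round(4).tolist())
    for q in imaging.regions_of(c,'caddy_mid'): print(round(q['score'],2),q['point'],toworld(c,q['point'],.045).round(4),q['pixels'].sum())
E
```

```text
time_s: 37.58
tool_pos: [0.5939, 0.0719, 0.0252]
orientation: [[0.962, 0.272, -0.0], [0.272, -0.962, -0.0], [-0.0, -0.0, -1.0]]
force: [0.1, 0.4, 0.4]
gripper_width: 0.0501
grip_force: 0.0
time_s: 38.95
tool_pos: [0.5342, -0.1866, 0.1255]
orientation: [[0.962, 0.274, 0.0], [0.274, -0.962, 0.001], [0.0, -0.0, -1.0]]
force: [0.1, -0.1, -0.1]
gripper_width: 0.0506
grip_force: 0.0
top [ 0.6265  0.1328 29.1333] r 70.3 ang 61.6
top [ 0.5532  0.1268 29.    ] r 68.6 ang 125.5
top [ 0.6615  0.0562 28.8333] r 70.1 ang -12.2
top [ 0.5242  0.0675 28.7667] r 68.9 ang -177.1
top [6.22200e-01 6.50000e-03 2.94667e+01] r 70.8 ang -65.7
top [5.51800e-01 1.08000e-02 2.95667e+01] r 72.9 ang -124.4
top [ 0.5928  0.0618 31.1667] r 9.2 ang -91.0
caddy top [[0.5924999713897705, 0.060499999672174454, 31.066699981689453], [0.6004999876022339, 0.07079999893903732, 31.966699600219727]] knob [[0.5928000211715698, 0.06780000030994415, 12.399999618530273], [0.604200005531311, 0.05380000174045563, 13.133299827575684]]
0.79 [295.3, 236.3] [[0.5969 0.0396 0.045 ]] 123
scene [ 0.5928  0.0692 31.6667] r 1.8 ang -95.2
scene [ 0.6628  0.0572 31.6333] r 71.2 ang -11.2
scene [ 0.5515  0.1292 31.3   ] r 71.5 ang 125.5
scene [ 0.6268  0.1352 31.3   ] r 72.5 ang 62.2
scene [6.26200e-01 6.50000e-03 2.94333e+01] r 72.5 ang -62.8
scene [ 0.5255  0.0695 29.4333] r 67.5 ang -178.7
scene [5.54500e-01 1.42000e-02 2.94333e+01] r 68.6 ang -124.1
scene [ 0.7035  0.1602 31.9333] r 142.0 ang 38.9
caddy top [[0.5942000150680542, 0.06849999725818634, 31.86669921875], [0.5952000021934509, 0.05820000171661377, 33.79999923706055]] knob [[0.592199981212616, 0.06880000233650208, 12.366700172424316], [0.6025000214576721, 0.05380000174045563, 11.66670036315918]]
0.95 [351.2, 248.5] [[0.621  0.0694 0.045 ]] 419
0.48 [364.6, 271.4] [[0.6748 0.0875 0.045 ]] 2395
0.29 [376.2, 220.8] [[0.5574 0.1271 0.045 ]] 892
```

Both cameras agree: six bowls round the rim at r ≈ 69–72 mm, and the caddy's body and knob concentric at about (0.593,0.068) at floor height. I'm handing it in.

```bash
python3 -c "
from bench import close_job
print(close_job())"
```

```text
the job is handed in; nothing more can be done
None
```

The job is handed in at about 39 s: all six bowls stand round the tin's rim, slid and never lifted, and the caddy stands upright on the floor in the middle; no verdict came back.

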